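# Set the straightedge to rinse and hold the valve at the third click

## Task

Lay the straightedge flat on the rinse rack, rib up, with a long edge flush along the fence and neither end overhanging the rack, and let go of it. Then, with the gripper itself, press the paddle of the spring-return valve dial down past its first two clicks to the third, short of its end stop, and hold it there for at least two seconds; finish while still holding it there, because it springs back if released. Leave the bowl and the tray with its spatula where they are.

Things in the scene. Friction and masses are not known exactly. Their poses are not given: they have to be found in the camera images.
- straightedge: Loose aluminium pastry straightedge, about 260 g: plate 200 (x) x 72 (y) x 5 mm with an upright wooden grip rib along its middle, 100 (x) x 14 (y), from 5 to 36 mm above the underside. Origin: centre of the underside, z up; the long edges are alike. Starts flat on the counter, rib up, left or right of the rack, long axis within 25 degrees of world x.
- straightedge_grip (a point): Centre of the straightedge's wooden rib, 24 mm above the underside; pinch the rib here across its 14 mm width (along the straightedge's y). Moves with the straightedge.
- rack: Fixed rinse rack: a flat grey bed 140 (its x) x 260 (its y) mm, top 18 mm above the counter, with a steel fence along its +x long side (the side away from the robot), 12 mm thick and rising 14 mm above the bed. Origin at the centre of its underside on the counter; turned up to about 0.3 rad from square.
- rack_fence (a point): Middle of the fence's inner face where it meets the bed, 58 mm in +x of the rack's origin and 18 mm up. Axes as the rack: y runs along the fence, -x points from the fence over the bed (128 mm of clear bed). With a long edge flush, the straightedge's centre is 36 mm in -x of here and its x lies along the rack's y.
- valve: Fixed steel valve post on the counter, on the other side of the rack from the straightedge; post 46 x 66 mm, round plate on it reaching 131 mm up. Origin: centre of the post at counter height. The black dial is on its -x (robot) side, turning about the valve's x; its paddle sticks out towards the valve's -y. Turned up to 0.35 rad from square.
- dial_axis (a point): Fixed point on the dial's turning axis in the plane of the paddle's middle: 36 mm in -x of the valve's origin and 85 mm above the counter. Axes as the valve.
- dial_pad (a point): Centre of the paddle's upper face; moves with the dial. The paddle is 44 wide (along the axis) x 44 mm long (radially) x 8 mm thick, its middle plane through the axis, from 53 to 97 mm from the axis (centre 75 mm). At rest it rises 0.68 rad above level; it is level when the dial reads 0.68.
- dial (a joint): Dial angle in rad, 0 at rest, growing as the paddle goes down. Clicks at 0.26, 0.52 and 0.78 (third: paddle 0.10 rad below level, its middle plane 75 mm out then 8 mm below the axis); end stop 0.96. It always springs back to 0 if released. Pressing takes about 2 to 12 N, rising before each click. Dots on the plate behind mark rest and the clicks for a short pointer opposite the paddle.
- bowl: Bystander: loose white melamine bowl, 110 mm across, 52 mm high, beyond the rack on its left. Origin at the centre of its underside.
- tray: Bystander: loose shallow aluminium tray, 110 x 240 x 20 mm, beyond the rack. Origin at the centre of its underside.
- spatula: Bystander: loose wooden spatula, about 200 mm long, lying in the tray.
Mind the look-alikes: they are no part of the job. What is shaped like the straightedge but black or green is not meant.

How it is judged (in metres and radians):
On the way, in this order (a step that is already met when the one before it is completed fails the run):
1. the straightedge lies flat on the rack with a long edge flush along the fence, let go of, while the dial is still at rest (x of straightedge in the frame of rack_fence between -0.0395 and -0.033 m and y of straightedge in the frame of rack_fence between -0.032 and 0.032 m and z of straightedge in the frame of rack_fence between -0.003 and 0.003 m and angle between the x axis of straightedge and the y axis of rack, either way round below 0.03 rad and z of straightedge_grip in the frame of rack_fence above 0.02 m and contact force between each of the arm, the fingers and straightedge below 0.2 N and value of joint dial below 0.1 rad), for 0.2 s.
2. the dial is held at the third click for two seconds (value of joint dial between 0.68 and 0.88 rad and contact force between any of the arm, the fingers and valve above 1 N), for 1.9 s.
At the end, for the whole second after the job is handed in: Straightedge flat on the rack, rib up, let go of, a long edge within 3.5 mm of the fence and 0.03 rad of parallel, its middle within 32 mm of the fence middle; dial between 0.68 and 0.88 rad with the gripper pressing on it with over 1 N (all of step 2 and x of straightedge in the frame of rack_fence between -0.0395 and -0.033 m and y of straightedge in the frame of rack_fence between -0.032 and 0.032 m and z of straightedge in the frame of rack_fence between -0.003 and 0.003 m and angle between the x axis of straightedge and the y axis of rack, either way round below 0.03 rad and z of straightedge_grip in the frame of rack_fence above 0.02 m and contact force between each of the arm, the fingers and straightedge below 0.2 N); the arm keeps its last pose, push and grip.
It fails at once if the bowl is shoved more than 3 cm (distance of bowl from where it was at the start of the episode above 0.03 m).
It fails at once if the tray is shoved more than 3 cm (distance of tray from where it was at the start of the episode above 0.03 m).
It fails at once if the spatula is shoved more than 3 cm (distance of spatula from where it was at the start of the episode above 0.03 m).
It also fails if it takes over 58 s, if anything falls off the work surface, if the arm or the gripper's body presses on something with over 40 N, if the wrist force passes 120 N, or if a joint passes its speed limit or range.

## Robot

A 6-joint arm with a two-finger parallel gripper is mounted at the origin on the work surface. World frame = base frame: x ahead of the robot, y to its left, z up, the work surface at z = 0. Lengths are in mm, angles in degrees, forces in N, time in s.
With the tool pointing down it reaches from about 300 to 850 mm from the base axis. Payload 4.2 kg.
Tool frame: the origin (TCP) lies at the very end of the fingers, on their centre line; the grasp point (between the pads) lies 19 mm behind it (env.grasp_offset is the distance from the TCP to the grasp point, in mm); z points along the fingers, y is the line along which they close (so a half turn about z gives the same grasp; the last joint's range is limited). The gripper opens to 91 mm and grips with 3 to 60 N. Pads are 32 mm wide; open, the fingers measure 118 mm over their backs; the gripper's body (76 mm by 178 mm) begins 60 mm behind the grasp point.
Start: joints at [-74.198, 18.312, 89.639, -0, 72.044, -1.146], TCP at [167.619, -550.043, 213.976] pointing down, gripper open.
Joint ranges: [-177.97, 177.97], [-48.28, 115.42], [12.27, 149.76], [-77.06, 257.06], [2.81, 150.46], [-146.56, 146.56]. Speed limits (degrees/s): [147.25, 147.25, 180, 180, 180, 180].

## Interface

Orientations are given as [roll, pitch, yaw] about the fixed x, y, z axes, in that order (R = Rz(yaw) Ry(pitch) Rx(roll)).
In Python, from workcell import env gives the robot as it stands. The module is installed in compiled form; this text tells all that it offers.
- The arm moves only by the tool send_rows, never from a script. Its argument "motion" is a list of rows, each an object of numbers: "tx", "ty", "tz": the shift along the tool's x, y, z in units of 500 mm (1.0 is 500 mm); "rx", "ry", "rz": the turn, a rotation vector about the tool's x, y, z in units of 30 degrees (1.0 is 30 degrees); "gripper": the closure, from -1 (fully open) to 1 (shut). In form: [{"tx": .., "ty": .., "tz": .., "rx": .., "ry": .., "rz": .., "gripper": ..}, ...]. A call has 1 to 12 rows; each row shifts and turns the commanded pose from where the row before left it, along the tool's axes as they then stand; what a row does not reach is not made up. A row lasts 1/8 s, in which the tool goes at most 62.5 mm and 10.7 degrees, less where a joint would pass 70% of its speed; a pose out of reach is approached as far as the arm can. A call with a number of a shift or a turn outside -1 to 1 is refused whole. A call with a gripper value outside its range is refused whole. The fingers move at their own pace and stop on an object; "grip_force" is the grip in N (left out, the last holds). Time passes only in rows, so rows that do not move let the fingers close. It gives the time, the measured TCP pose, the force, the opening and the grip force at its end, in the units of the state.
- env.state(): the state, without advancing time (a new reading comes with each control period).
- env.grab_frame(name): name is "side" or "top"; returns a dict with "frame" (420x560x3 uint8, red, green, blue), "vertical_fov" (degrees; the focal length in pixels is half the picture's height over the tangent of half this angle, whatever the lens; pixels are square), "cx", "cy" (the principal point, pixels), "rvec" (rotation vector, rad) and "tvec" (3), from world to camera coordinates, as OpenCV has them. Camera axes: x right, y down, z forward; pixel columns grow to the right and rows downward; lengths in mm; the calibration is good to about 2 mm. A picture is of the moment at which its call begins. There is no depth.
- env.job_done(): hands the job in; it is judged then, once.
The state is a dict: "time_s": time; "qpos": joint angles; "qvel": joint speeds; "effort": joint torques, N m; "ee_pos": TCP position; "ee_rot": TCP orientation; "force": force on the tool from outside, world axes, zero at the start; "torque": the same for the moment, N m; "gripper_width": finger opening in mm; "gripper_force": force on a finger pad.
Only numpy, scipy, OpenCV 4.12 (cv2) and the standard library are available. Lean on these libraries where they do the work, as an engineer would, in place of code of your own. Each camera call takes 0.05 s, during which the arm holds its last target. There are 200 camera calls.

## Working session

There is one attempt and no reset: what is moved stays moved. The work goes in short steps, Python scripts to look and compute and a tool call to move; the robot and the scene stay as the last step left them, time stands still between calls to the robot, and variables do not carry over. Pictures are saved under pics/ and viewed, at most 10 in all, crops included, and the job is handed in when it is done.

Besides the shell and the picture viewer there is one more tool, called as name(argument=value, ...), one argument or row to a line, values as JSON. send_rows: Moves the arm, as the interface text tells. Shifts and turns lie within -1 to 1; 1 stands for 500 mm of shift or 30 degrees of turn. Its arguments: {"type":"object","properties":{"motion":{"type":"array"},"grip_force":{"type":"number"}},"required":["motion"]}

```bash
mkdir -p pics; cat > h.py <<'E'
import numpy as np, cv2
from workcell import env
from scipy.spatial.transform import Rotation as Ro
def grab(n):
    f=env.grab_frame(n); im=f["frame"]; h=im.shape[0]
    fl=h/2/np.tan(np.radians(f["vertical_fov"])/2)
    K=np.array([[fl,0,f["cx"]],[0,fl,f["cy"]],[0,0,1]])
    R=cv2.Rodrigues(np.array(f["rvec"],float))[0]; t=np.array(f["tvec"],float).ravel()
    return im,K,R,t
def onplane(px,K,R,t,z):
    px=np.atleast_2d(px).astype(float)
    d=np.c_[px,np.ones(len(px))]@np.linalg.inv(K).T@R
    c=-R.T@t
    return c+d*((z-c[2])/d[:,2])[:,None]
def proj(P,K,R,t):
    q=(np.atleast_2d(P)@R.T+t)@K.T
    return q[:,:2]/q[:,2:]
E
python3 - <<'E'
from h import *
for n in("top","side"):
    im,K,R,t=grab(n); print(n,K[0,0],K[:2,2],-R.T@t,R.tolist())
    cv2.imwrite(f"pics/{n}0.png",cv2.cvtColor(im,cv2.COLOR_RGB2BGR)); np.savez(n+"0.npz",im=im,K=K,R=R,t=t)
print(env.state())
E
```

```text
top 519.3366557946015 [276.90113651 204.67942484] [ 336.67820264 -111.71258705 1528.21433436] [[-0.006464372912704075, -0.9999674027579293, -0.004837902893467805], [-0.9909054791728227, 0.007055904031685989, -0.1343746462826015], [0.1344044018182594, 0.003925256661259868, -0.990918790381946]]
side 476.03072594692 [280.1173093  207.42197423] [ 386.12480302  755.18433257 1052.58639021] [[-0.9866737728898215, -0.1619435439774437, 0.015784627185673986], [-0.13030829859691007, 0.7283629305795308, -0.6726865456320476], [0.09744030587053532, -0.6657790398635451, -0.739759188432447]]
{'time_s': 0.1, 'qpos': array([-7.41973142e+01,  1.83477196e+01,  8.97002818e+01, -2.16417514e-05,
        7.20432446e+01, -1.14619284e+00]), 'qvel': array([-0.04318687, -0.12718252, -0.22886723, -0.04011506, -0.05689011,
       -0.01854747]), 'effort': array([-7.08215430e-04, -4.13333738e+01, -2.32510722e+01,  7.29060872e-02,
        4.22059244e-02, -5.14001795e-05]), 'ee_pos': array([ 167.49688999, -549.58711303,  213.20107521]), 'ee_rot': array([-1.79908772e+02, -1.80466690e-03,  1.69488839e+01]), 'force': array([-0.40261363,  0.0277159 ,  0.10263611]), 'torque': array([-0.0220139 ,  0.01982261, -0.01698458]), 'gripper_force': 0.0, 'gripper_width': 91.48496044333083}
```

View pics/top0.png

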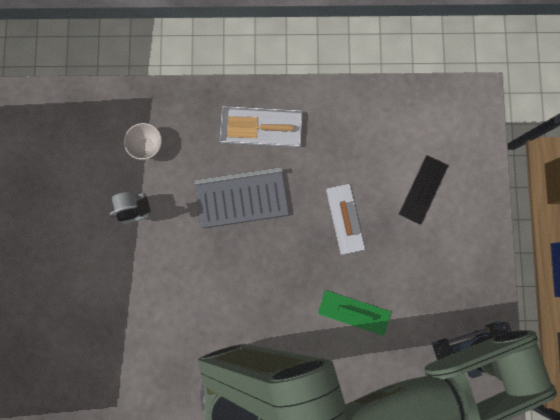

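View pics/side0.png

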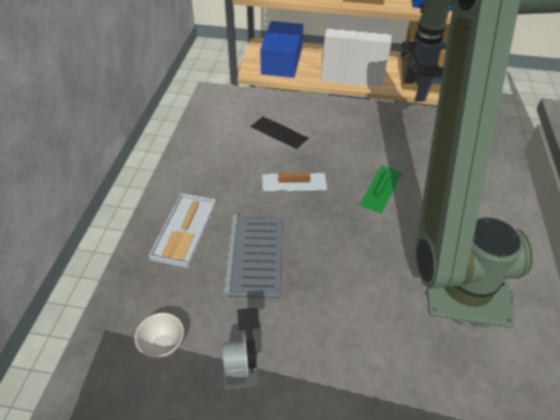

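The top view shows the white straightedge at about (345,219) with its brown rib. The rack is at (242,199) with its fence on the upper edge, and the valve is at (125,207) with its paddle pointing right to about (190,207). The tray is at (262,127) and the bowl at (143,141). The side view agrees. Next I'll measure the straightedge, rack and valve.

```bash
python3 - <<'E'
from h import *
for n,roi in(("top",(325,180,370,258)),("side",(255,165,335,197))):
    d=np.load(n+"0.npz"); im,K,R,t=[d[k] for k in("im","K","R","t")]
    x0,y0,x1,y1=roi; c=im[y0:y1,x0:x1].astype(int)
    sat=c.max(2)-c.min(2)
    m=((c.min(2)>150)|((c[...,0]-c[...,2])>50)).astype(np.uint8)
    cs=max(cv2.findContours(m,0,1)[0],key=cv2.contourArea)[:,0]+[x0,y0]
    P=onplane(cs,K,R,t,5)
    r=cv2.minAreaRect(P[:,:2].astype(np.float32)); print(n,"plate",r)
    w=((c[...,0]-c[...,2])>50); yx=np.argwhere(w)[:,::-1]+[x0,y0]
    r=cv2.minAreaRect(onplane(yx,K,R,t,30)[:,:2].astype(np.float32)); print(n,"rib",r)
d=np.load("top0.npz"); im=d["im"]
a=cv2.resize(im[160:235,100:300],None,fx=4,fy=4,interpolation=cv2.INTER_CUBIC)
d=np.load("side0.npz"); im=d["im"]
b=cv2.resize(im[205:395,205:300],None,fx=3,fy=3,interpolation=cv2.INTER_CUBIC)
o=np.zeros((570,785,3),np.uint8); 
b=cv2.resize(im[205:395,215:295],None,fx=3,fy=3,interpolation=cv2.INTER_CUBIC)
o=np.zeros((600,800,3),np.uint8); o[:300,:800]=a
cv2.imwrite("pics/a.png",o[:300,:,::-1]); cv2.imwrite("pics/b.png",b[...,::-1])
E
```

```text
top plate ((501.17333984375, -304.5802917480469), (199.01475524902344, 70.9444580078125), 11.554930686950684)
top rib ((500.1042175292969, -304.8915100097656), (95.74893951416016, 12.517884254455566), 11.413196563720703)
side plate ((499.611328125, -304.1083679199219), (199.98109436035156, 75.78266143798828), 10.271089553833008)
side rib ((498.9086608886719, -298.06378173828125), (93.60317993164062, 35.40573501586914), 10.271096229553223)
```

View pics/a.png

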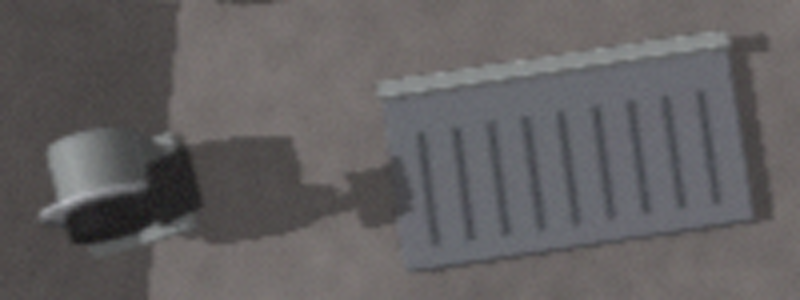

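View pics/b.png

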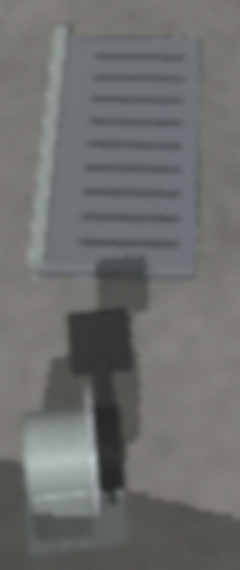

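The crops show the fence as a light strip along the rack's upper edge. The paddle's upper face is clear in the side view, with crop corners at about (67,313), (128,307), (131,371) and (73,373). I'll now do the rack lines and the paddle corners.

```bash
python3 - <<'E'
from h import *
def ld(n):
    d=np.load(n+"0.npz"); return [d[k] for k in("im","K","R","t")]
for n,(x0,y0,x1,y1) in(("top",(190,160,300,235)),("side",(222,208,290,300))):
    im,K,R,t=ld(n); c=cv2.GaussianBlur(im,(0,0),.6)[y0:y1,x0:x1].astype(int)
    m=((c[...,2]-c[...,0])>3).astype(np.uint8)|(c.min(2)>125)
    m=cv2.morphologyEx(m.astype(np.uint8),2,np.ones((2,2),np.uint8))
    cs=max(cv2.findContours(m,0,1)[0],key=cv2.contourArea)[:,0]+[x0,y0]
    for z in(18,32):
        P=onplane(cs,K,R,t,z)[:,:2].astype(np.float32)
        print(n,z,cv2.minAreaRect(P))
    # fence strip
    f=(c.min(2)>118).astype(np.uint8)
    fs=max(cv2.findContours(f,0,1)[0],key=cv2.contourArea)[:,0]+[x0,y0]
    print(n,"strip",cv2.minAreaRect(onplane(fs,K,R,t,32)[:,:2].astype(np.float32)),cv2.minAreaRect(onplane(fs,K,R,t,18)[:,:2].astype(np.float32)))
    o=im.copy(); o[cs[:,1],cs[:,0]]=[255,0,0]; o[fs[:,1],fs[:,0]]=[0,255,0]
    cv2.imwrite(f"pics/m_{n}.png",cv2.resize(o[y0:y1,x0:x1],None,fx=4,fy=4,interpolation=0)[...,::-1])
# paddle in side view
im,K,R,t=ld("side")
c=im[295:350,225:275].astype(int); 
m=(c.max(2)<62).astype(np.uint8)
q=np.array([[67,313],[128,307],[131,371],[73,373]])/3+[215,205]
P=np.r_[onplane(q[:2],K,R,t,149),onplane(q[2:],K,R,t,121.5)]
print("paddle side",P.round(1).tolist(), P.mean(0))
im,K,R,t=ld("top"); print("paddle top", onplane([[175/4+100,175/4+160]],K,R,t,135), proj(P,K,R,t).round(1).tolist())
a=cv2.imread("pics/m_top.png");b=cv2.imread("pics/m_side.png")
o=np.zeros((max(a.shape[0],b.shape[0]),a.shape[1]+b.shape[1],3),np.uint8);o[:a.shape[0],:a.shape[1]]=a;o[:b.shape[0],a.shape[1]:]=b
cv2.imwrite("pics/c.png",o)
E
```

```text
top 18 ((561.6001586914062, -3.5194091796875), (142.71214294433594, 257.6569519042969), 8.093232154846191)
top 32 ((559.51513671875, -4.5224151611328125), (141.38917541503906, 255.26840209960938), 8.093246459960938)
top strip ((627.1322631835938, 9.212295532226562), (11.406926155090332, 257.96051025390625), 8.214346885681152) ((629.8500366210938, 10.343780517578125), (11.513625144958496, 260.37420654296875), 8.21434211730957)
side 18 ((561.138916015625, 3.34283447265625), (143.6669464111328, 275.381591796875), 7.818240165710449)
side 32 ((558.7706298828125, 13.5167236328125), (141.7228240966797, 271.6551208496094), 7.818237781524658)
side strip ((629.0875854492188, 11.202896118164062), (40.18545913696289, 304.2896423339844), 14.01037311553955) ((632.4207153320312, 0.9973602294921875), (40.7367057800293, 308.4637451171875), 14.010254859924316)
paddle side [[547.6, 249.6, 149.0], [505.6, 237.4, 149.0], [497.1, 272.2, 121.5], [537.6, 280.8, 121.5]] [522.00557446 259.99369357 135.25      ]
paddle top [[530.76202896 254.7999918  135.        ]] [[144.5, 196.8], [148.6, 212.3], [138.3, 216.7], [135.6, 202.0]]
```

View pics/c.png

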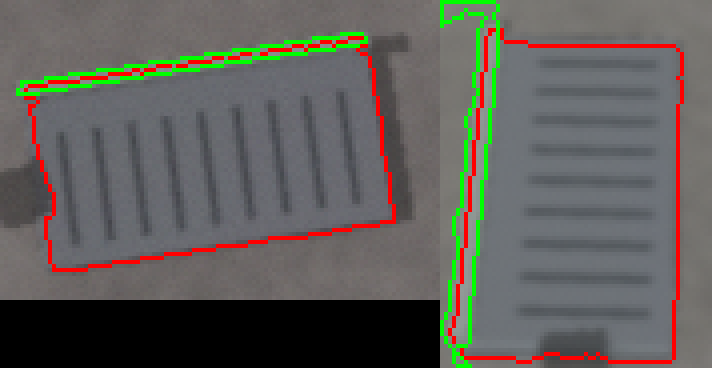

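Measurements so far:
- **Straightedge:** (500, -304.5), yaw 11.5°. Size matches.
- **Rack:** yaw about 8.2°, origin about (562, 0).
- **Valve:** yaw about 15°, paddle centre about (526, 257, 135).

I'll write a small planner and then approach.

```bash
cat >> h.py <<'E'
def plan(x,y,z,yaw,n):
    """turn (units/row) and then shift (units/row over n rows), tool kept pointing down"""
    s=env.state(); p=s["ee_pos"]; R0=Ro.from_euler("xyz",s["ee_rot"],degrees=True); R1=Ro.from_euler("xyz",[180,0,yaw],degrees=True)
    rv=np.degrees((R0.inv()*R1).as_rotvec())/30
    d=R1.inv().apply(np.array([x,y,z])-p)/500/n
    print("pos",p.round(1),"rot",s["ee_rot"].round(2),"F",s["force"].round(1),"w",round(s["gripper_width"],1),"t",s["time_s"])
    print("turn total",rv.round(4),"shift/row",d.round(4),"x",n)
E
python3 -c "
from h import *
plan(500.5,-304.5,80,11.5,8)"
```

```text
pos [ 167.5 -549.6  213.2] rot [-179.91   -0.     16.95] F [-0.4  0.   0.1] w 91.5 t 0.1
turn total [-3.000e-03  1.000e-04  1.816e-01] shift/row [ 0.0938 -0.0434  0.0333] x 8
```

send_rows(
  motion=[
    {"rz": 0.182,"gripper": -0.4},
    {"tx": 0.0938,"ty": -0.0434,"tz": 0.0333,"gripper": -0.4},
    {"tx": 0.0938,"ty": -0.0434,"tz": 0.0333,"gripper": -0.4},
    {"tx": 0.0938,"ty": -0.0434,"tz": 0.0333,"gripper": -0.4},
    {"tx": 0.0938,"ty": -0.0434,"tz": 0.0333,"gripper": -0.4},
    {"tx": 0.0938,"ty": -0.0434,"tz": 0.0333,"gripper": -0.4},
    {"tx": 0.0938,"ty": -0.0434,"tz": 0.0333,"gripper": -0.4},
    {"tx": 0.0938,"ty": -0.0434,"tz": 0.0333,"gripper": -0.4},
    {"tx": 0.0938,"ty": -0.0434,"tz": 0.0333,"gripper": -0.4},
    {"gripper": -0.4},
    {"gripper": -0.4},
  ],
  grip_force=30,
)

```text
invalid input at $.motion[0]: expected keys tx, ty, tz, rx, ry, rz, gripper
```

```bash
python3 -c "
from h import *
plan(500.5,-304.5,12,11.5,4)"
```

```text
pos [ 167.5 -549.6  213.2] rot [-179.91   -0.     16.95] F [-0.4  0.   0.1] w 91.5 t 0.1
turn total [-3.000e-03  1.000e-04  1.816e-01] shift/row [ 0.1876 -0.0869  0.1006] x 4
```

All keys are needed in every row.

send_rows(
  motion=[
    {"tx": 0,"ty": 0,"tz": 0,"rx": 0,"ry": 0,"rz": 0.182,"gripper": -0.4},
    {"tx": 0.094,"ty": -0.0434,"tz": 0.033,"rx": 0,"ry": 0,"rz": 0,"gripper": -0.4},
    {"tx": 0.094,"ty": -0.0434,"tz": 0.033,"rx": 0,"ry": 0,"rz": 0,"gripper": -0.4},
    {"tx": 0.094,"ty": -0.0434,"tz": 0.033,"rx": 0,"ry": 0,"rz": 0,"gripper": -0.4},
    {"tx": 0.094,"ty": -0.0434,"tz": 0.033,"rx": 0,"ry": 0,"rz": 0,"gripper": -0.4},
    {"tx": 0.094,"ty": -0.0434,"tz": 0.033,"rx": 0,"ry": 0,"rz": 0,"gripper": -0.4},
    {"tx": 0.094,"ty": -0.0434,"tz": 0.033,"rx": 0,"ry": 0,"rz": 0,"gripper": -0.4},
    {"tx": 0.094,"ty": -0.0434,"tz": 0.033,"rx": 0,"ry": 0,"rz": 0,"gripper": -0.4},
    {"tx": 0.094,"ty": -0.0434,"tz": 0.033,"rx": 0,"ry": 0,"rz": 0,"gripper": -0.4},
    {"tx": 0,"ty": 0,"tz": 0,"rx": 0,"ry": 0,"rz": 0,"gripper": -0.4},
    {"tx": 0,"ty": 0,"tz": 0,"rx": 0,"ry": 0,"rz": 0,"gripper": -0.4},
  ],
  grip_force=30,
)

```text
time_s: 1.48
ee_pos: [501.0, -305.1, 81.7]
ee_rot: [-180.0, 0.1, 11.5]
force: [0.7, -1.0, -0.4]
gripper_width: 63.9
gripper_force: 0.0
```

```bash
python3 -c "
from h import *
plan(500.5,-304.5,12,11.5,4)"
```

```text
pos [ 501.  -305.1   81.7] rot [-1.7998e+02  6.0000e-02  1.1520e+01] F [ 0.7 -1.  -0.4] w 63.9 t 1.475
turn total [-0.0006  0.0022  0.0007] shift/row [-0.0002 -0.0003  0.0348] x 4
```

send_rows(
  motion=[
    {"tx": 0,"ty": 0,"tz": 0.035,"rx": 0,"ry": 0,"rz": 0,"gripper": -0.4},
    {"tx": 0,"ty": 0,"tz": 0.035,"rx": 0,"ry": 0,"rz": 0,"gripper": -0.4},
    {"tx": 0,"ty": 0,"tz": 0.035,"rx": 0,"ry": 0,"rz": 0,"gripper": -0.4},
    {"tx": 0,"ty": 0,"tz": 0.034,"rx": 0,"ry": 0,"rz": 0,"gripper": -0.4},
    {"tx": 0,"ty": 0,"tz": 0,"rx": 0,"ry": 0,"rz": 0,"gripper": -0.4},
    {"tx": 0,"ty": 0,"tz": 0,"rx": 0,"ry": 0,"rz": 0,"gripper": -0.4},
    {"tx": 0,"ty": 0,"tz": 0,"rx": 0,"ry": 0,"rz": 0,"gripper": 1},
    {"tx": 0,"ty": 0,"tz": 0,"rx": 0,"ry": 0,"rz": 0,"gripper": 1},
    {"tx": 0,"ty": 0,"tz": 0,"rx": 0,"ry": 0,"rz": 0,"gripper": 1},
    {"tx": 0,"ty": 0,"tz": 0,"rx": 0,"ry": 0,"rz": 0,"gripper": 1},
    {"tx": 0,"ty": 0,"tz": 0,"rx": 0,"ry": 0,"rz": 0,"gripper": 1},
    {"tx": 0,"ty": 0,"tz": 0,"rx": 0,"ry": 0,"rz": 0,"gripper": 1},
  ],
  grip_force=30,
)

```text
time_s: 2.98
ee_pos: [501.5, -305.0, 12.5]
ee_rot: [-180.0, 0.0, 11.5]
force: [-0.5, -0.2, 0.2]
gripper_width: 13.8
gripper_force: 30.0
```

send_rows(
  motion=[
    {"tx": 0,"ty": 0,"tz": -0.06,"rx": 0,"ry": 0,"rz": 0,"gripper": 1},
    {"tx": 0,"ty": 0,"tz": -0.08,"rx": 0,"ry": 0,"rz": 0,"gripper": 1},
    {"tx": 0,"ty": 0,"tz": 0,"rx": 0,"ry": 0,"rz": -0.289,"gripper": 1},
    {"tx": 0,"ty": 0,"tz": 0,"rx": 0,"ry": 0,"rz": -0.289,"gripper": 1},
    {"tx": 0,"ty": 0,"tz": 0,"rx": 0,"ry": 0,"rz": -0.289,"gripper": 1},
    {"tx": 0,"ty": 0,"tz": 0,"rx": 0,"ry": 0,"rz": -0.289,"gripper": 1},
    {"tx": 0,"ty": 0,"tz": 0,"rx": 0,"ry": 0,"rz": -0.289,"gripper": 1},
    {"tx": 0,"ty": 0,"tz": 0,"rx": 0,"ry": 0,"rz": -0.289,"gripper": 1},
    {"tx": 0,"ty": 0,"tz": 0,"rx": 0,"ry": 0,"rz": -0.289,"gripper": 1},
    {"tx": 0,"ty": 0,"tz": 0,"rx": 0,"ry": 0,"rz": -0.289,"gripper": 1},
    {"tx": 0,"ty": 0,"tz": 0,"rx": 0,"ry": 0,"rz": -0.289,"gripper": 1},
    {"tx": 0,"ty": 0,"tz": 0,"rx": 0,"ry": 0,"rz": -0.289,"gripper": 1},
  ],
)

```text
time_s: 4.47
ee_pos: [501.0, -304.7, 81.8]
ee_rot: [-179.9, -0.0, 98.5]
force: [1.1, 1.0, -2.5]
gripper_width: 13.8
gripper_force: 30.0
```

```bash
python3 -c "
from h import *
plan(572,1,80,98.2,9)"
```

```text
pos [ 501.  -304.7   81.8] rot [-1.7994e+02 -5.0000e-02  9.8470e+01] F [ 1.1  1.  -2.5] w 13.8 t 4.475
turn total [-0.0021 -0.0016  0.0091] shift/row [0.065  0.0253 0.0004] x 9
```

send_rows(
  motion=[
    {"tx": 0.065,"ty": 0.0253,"tz": 0,"rx": 0,"ry": 0,"rz": 0.009,"gripper": 1},
    {"tx": 0.065,"ty": 0.0253,"tz": 0,"rx": 0,"ry": 0,"rz": 0,"gripper": 1},
    {"tx": 0.065,"ty": 0.0253,"tz": 0,"rx": 0,"ry": 0,"rz": 0,"gripper": 1},
    {"tx": 0.065,"ty": 0.0253,"tz": 0,"rx": 0,"ry": 0,"rz": 0,"gripper": 1},
    {"tx": 0.065,"ty": 0.0253,"tz": 0,"rx": 0,"ry": 0,"rz": 0,"gripper": 1},
    {"tx": 0.065,"ty": 0.0253,"tz": 0,"rx": 0,"ry": 0,"rz": 0,"gripper": 1},
    {"tx": 0.065,"ty": 0.0253,"tz": 0,"rx": 0,"ry": 0,"rz": 0,"gripper": 1},
    {"tx": 0.065,"ty": 0.0253,"tz": 0,"rx": 0,"ry": 0,"rz": 0,"gripper": 1},
    {"tx": 0.065,"ty": 0.0253,"tz": 0,"rx": 0,"ry": 0,"rz": 0,"gripper": 1},
    {"tx": 0,"ty": 0,"tz": 0,"rx": 0,"ry": 0,"rz": 0,"gripper": 1},
    {"tx": 0,"ty": 0,"tz": 0,"rx": 0,"ry": 0,"rz": 0,"gripper": 1},
    {"tx": 0,"ty": 0,"tz": 0,"rx": 0,"ry": 0,"rz": 0,"gripper": 1},
  ],
)

```text
time_s: 5.98
ee_pos: [573.4, -0.6, 82.2]
ee_rot: [-180.0, 0.0, 97.9]
force: [-0.2, -0.2, -2.6]
gripper_width: 13.6
gripper_force: 30.0
```

```bash
python3 -c "
from h import *
plan(572,1,31.5,98.2,4)"
```

```text
pos [573.4  -0.6  82.2] rot [-1.7996e+02  1.0000e-02  9.7850e+01] F [-0.2 -0.2 -2.6] w 13.6 t 5.975
turn total [-0.0013  0.0004 -0.0115] shift/row [ 0.0009 -0.0006  0.0254] x 4
```

send_rows(
  motion=[
    {"tx": 0,"ty": -0.004,"tz": 0.025,"rx": 0,"ry": 0,"rz": -0.0115,"gripper": 1},
    {"tx": 0,"ty": 0,"tz": 0.025,"rx": 0,"ry": 0,"rz": 0,"gripper": 1},
    {"tx": 0,"ty": 0,"tz": 0.025,"rx": 0,"ry": 0,"rz": 0,"gripper": 1},
    {"tx": 0,"ty": 0,"tz": 0.02,"rx": 0,"ry": 0,"rz": 0,"gripper": 1},
    {"tx": 0,"ty": 0,"tz": 0.004,"rx": 0,"ry": 0,"rz": 0,"gripper": 1},
    {"tx": 0,"ty": 0,"tz": 0.002,"rx": 0,"ry": 0,"rz": 0,"gripper": 1},
    {"tx": 0,"ty": 0,"tz": 0,"rx": 0,"ry": 0,"rz": 0,"gripper": 1},
    {"tx": 0,"ty": 0,"tz": 0,"rx": 0,"ry": 0,"rz": 0,"gripper": 1},
  ],
)

```text
time_s: 6.98
ee_pos: [572.1, 0.1, 32.3]
ee_rot: [180.0, 0.0, 98.3]
force: [0.2, 0.3, -2.7]
gripper_width: 13.8
gripper_force: 30.0
```

```bash
python3 - <<'E'
from h import *
o=[]
for n,(x0,y0,w,h) in(("top",(185,155,115,85)),("side",(215,200,90,110))):
    im,K,R,t=grab(n); np.savez(n+"1.npz",im=im,K=K,R=R,t=t)
    o.append(cv2.resize(im[y0:y0+h,x0:x0+w],None,fx=3.8,fy=3.8,interpolation=cv2.INTER_CUBIC))
H=max(i.shape[0] for i in o); o=np.hstack([np.pad(i,((0,H-i.shape[0]),(0,0),(0,0))) for i in o])
cv2.imwrite("pics/d.png",o[...,::-1]); plan(572,1,31.5,98.2,1)
E
```

```text
pos [5.72e+02 1.00e-01 3.23e+01] rot [1.7996e+02 1.0000e-02 9.8260e+01] F [ 0.6 -0.1 -3. ] w 13.9 t 7.075
turn total [0.0013 0.0004 0.0021] shift/row [0.0017 0.0002 0.0015] x 1
```

View pics/d.png

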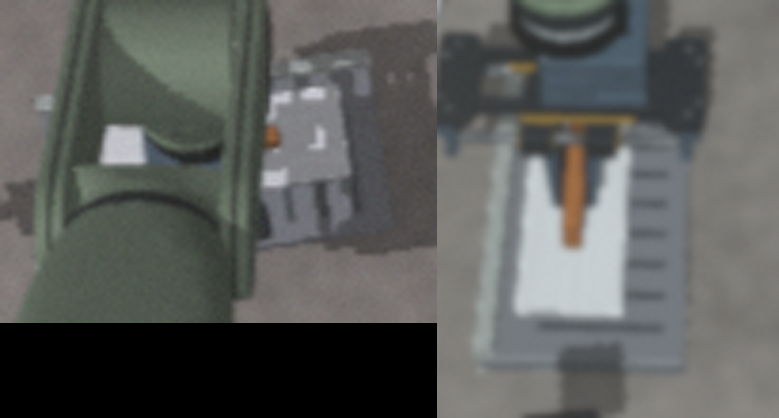

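The side view shows the straightedge held just above the bed, parallel to the fence with a gap of about 10 mm. The left plate end sits well inside the rack. I'll lower it slightly and then push to contact.

send_rows(
  motion=[
    {"tx": 0,"ty": 0,"tz": 0.0015,"rx": 0,"ry": 0,"rz": 0,"gripper": 1},
    {"tx": 0,"ty": 0.005,"tz": 0,"rx": 0,"ry": 0,"rz": 0,"gripper": 1},
    {"tx": 0,"ty": 0.005,"tz": 0,"rx": 0,"ry": 0,"rz": 0,"gripper": 1},
    {"tx": 0,"ty": 0.004,"tz": 0,"rx": 0,"ry": 0,"rz": 0,"gripper": 1},
    {"tx": 0,"ty": 0,"tz": 0,"rx": 0,"ry": 0,"rz": 0,"gripper": 1},
    {"tx": 0,"ty": 0,"tz": 0,"rx": 0,"ry": 0,"rz": 0,"gripper": 1},
  ],
)

```text
time_s: 7.82
ee_pos: [578.7, 1.1, 31.1]
ee_rot: [-180.0, 0.0, 98.3]
force: [0.5, -0.2, -2.3]
gripper_width: 13.6
gripper_force: 30.0
```

send_rows(
  motion=[
    {"tx": 0,"ty": 0.003,"tz": 0,"rx": 0,"ry": 0,"rz": 0,"gripper": 1},
    {"tx": 0,"ty": 0.002,"tz": 0,"rx": 0,"ry": 0,"rz": 0,"gripper": 1},
    {"tx": 0,"ty": 0,"tz": 0,"rx": 0,"ry": 0,"rz": 0,"gripper": 1},
    {"tx": 0,"ty": 0,"tz": 0,"rx": 0,"ry": 0,"rz": 0,"gripper": 1},
  ],
)

```text
time_s: 8.32
ee_pos: [581.2, 1.5, 31.2]
ee_rot: [-180.0, 0.0, 98.3]
force: [0.1, 0.8, -2.9]
gripper_width: 14.0
gripper_force: 30.0
```

send_rows(
  motion=[
    {"tx": 0,"ty": 0.003,"tz": 0,"rx": 0,"ry": 0,"rz": 0,"gripper": 1},
    {"tx": 0,"ty": 0.001,"tz": 0,"rx": 0,"ry": 0,"rz": 0,"gripper": 1},
    {"tx": 0,"ty": 0,"tz": 0,"rx": 0,"ry": 0,"rz": 0,"gripper": 1},
    {"tx": 0,"ty": 0,"tz": 0,"rx": 0,"ry": 0,"rz": 0,"gripper": 1},
  ],
)

```text
time_s: 8.82
ee_pos: [583.2, 1.7, 31.2]
ee_rot: [-180.0, 0.0, 98.3]
force: [-0.1, -0.0, -2.0]
gripper_width: 13.6
gripper_force: 30.0
```

send_rows(
  motion=[
    {"tx": 0,"ty": 0.003,"tz": 0,"rx": 0,"ry": 0,"rz": 0,"gripper": 1},
    {"tx": 0,"ty": 0.001,"tz": 0,"rx": 0,"ry": 0,"rz": 0,"gripper": 1},
    {"tx": 0,"ty": 0,"tz": 0,"rx": 0,"ry": 0,"rz": 0,"gripper": 1},
    {"tx": 0,"ty": 0,"tz": 0,"rx": 0,"ry": 0,"rz": 0,"gripper": 1},
  ],
)

```text
time_s: 9.32
ee_pos: [584.0, 1.9, 31.0]
ee_rot: [-179.9, -0.0, 98.3]
force: [-4.2, -1.3, -0.3]
gripper_width: 13.9
gripper_force: 30.0
```

send_rows(
  motion=[
    {"tx": 0,"ty": 0.002,"tz": 0,"rx": 0,"ry": 0,"rz": 0,"gripper": 1},
    {"tx": 0,"ty": 0,"tz": 0.001,"rx": 0,"ry": 0,"rz": 0,"gripper": 1},
    {"tx": 0,"ty": 0,"tz": 0.001,"rx": 0,"ry": 0,"rz": 0,"gripper": 1},
    {"tx": 0,"ty": 0,"tz": 0,"rx": 0,"ry": 0,"rz": 0,"gripper": 1},
    {"tx": 0,"ty": 0,"tz": 0,"rx": 0,"ry": 0,"rz": 0,"gripper": 1},
  ],
)

```text
time_s: 9.95
ee_pos: [584.0, 2.0, 30.6]
ee_rot: [-179.8, -0.0, 98.3]
force: [-7.7, -1.7, 5.6]
gripper_width: 14.0
gripper_force: 30.0
```

send_rows(
  motion=[
    {"tx": 0,"ty": 0,"tz": 0,"rx": 0,"ry": 0,"rz": 0,"gripper": 0.3},
    {"tx": 0,"ty": 0,"tz": 0,"rx": 0,"ry": 0,"rz": 0,"gripper": 0.3},
    {"tx": 0,"ty": 0,"tz": 0,"rx": 0,"ry": 0,"rz": 0,"gripper": 0.3},
    {"tx": 0,"ty": 0,"tz": 0,"rx": 0,"ry": 0,"rz": 0,"gripper": 0.3},
    {"tx": 0,"ty": -0.002,"tz": -0.01,"rx": 0,"ry": 0,"rz": 0,"gripper": 0.3},
    {"tx": 0,"ty": 0,"tz": -0.04,"rx": 0,"ry": 0,"rz": 0,"gripper": 0.3},
    {"tx": 0,"ty": 0,"tz": -0.08,"rx": 0,"ry": 0,"rz": 0,"gripper": 0.3},
    {"tx": 0,"ty": 0,"tz": -0.12,"rx": 0,"ry": 0,"rz": 0,"gripper": 0.3},
    {"tx": 0,"ty": 0,"tz": -0.12,"rx": 0,"ry": 0,"rz": 0,"gripper": 1},
    {"tx": 0,"ty": 0,"tz": 0,"rx": 0,"ry": 0,"rz": 0,"gripper": 1},
  ],
)

```text
time_s: 11.2
ee_pos: [588.2, 2.1, 221.3]
ee_rot: [179.3, 0.1, 98.3]
force: [0.3, -0.6, -0.7]
gripper_width: 14.8
gripper_force: 0.0
```

```bash
python3 - <<'E'
from h import *
plan(520,255,215,105,6)
o=[]
for n,(x0,y0,w,h) in(("top",(185,155,115,85)),("side",(215,200,90,110))):
    im,K,R,t=grab(n); np.savez(n+"2.npz",im=im,K=K,R=R,t=t)
    o.append(cv2.resize(im[y0:y0+h,x0:x0+w],None,fx=3.8,fy=3.8,interpolation=cv2.INTER_CUBIC))
H=max(i.shape[0] for i in o); o=np.hstack([np.pad(i,((0,H-i.shape[0]),(0,0),(0,0))) for i in o])
cv2.imwrite("pics/e.png",o[...,::-1])
E
```

```text
pos [588.2   2.1 221.3] rot [1.7929e+02 1.2000e-01 9.8260e+01] F [ 0.3 -0.6 -0.7] w 14.8 t 11.2
turn total [ 0.0234  0.0052 -0.2246] shift/row [ 0.0873 -0.0001  0.0021] x 6
```

View pics/e.png

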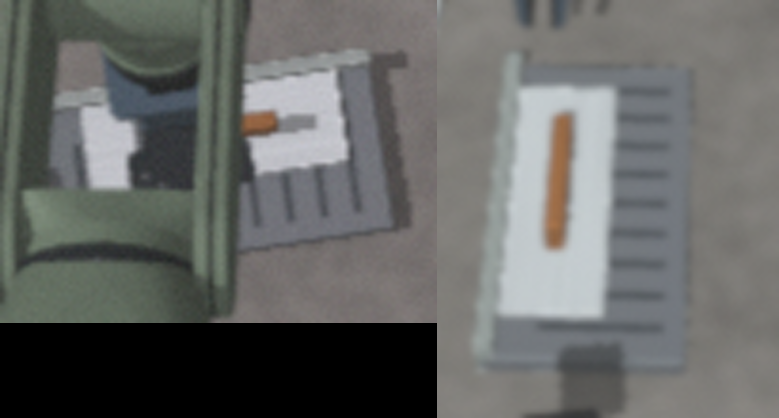

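The side view shows the straightedge lying flush along the fence with both ends inside the rack, and the gripper is clear of it. I'll refine the paddle by triangulating its outer corners, and check the straightedge pose.

```bash
python3 - <<'E'
from h import *
def ld(n,i=0):
    d=np.load(f"{n}{i}.npz"); return [d[k] for k in("im","K","R","t")]
q={}
for n,(x0,y0,x1,y1) in(("top",(132,188,155,220)),("side",(230,298,268,331))):
    im,K,R,t=ld(n); g=cv2.resize(im[y0:y1,x0:x1],None,fx=4,fy=4,interpolation=cv2.INTER_CUBIC).max(2)
    m=(g<58).astype(np.uint8); c=max(cv2.findContours(m,0,1)[0],key=cv2.contourArea)[:,0]/4-.375+[x0,y0]
    ex={k:c[np.argmax(c@np.array(v))].round(1).tolist() for k,v in dict(ur=(1,-1),lr=(1,1),ul=(-1,-1),ll=(-1,1)).items()}
    q[n]=ex; print(n,ex)
T=ld("top");S=ld("side")
P=[np.c_[A[2],A[3]] for A in(T,S)]; P=[A[1]@p for A,p in zip((T,S),P)]
for a,b in(("ur","ul"),("lr","ur")):
    X=cv2.triangulatePoints(P[0],P[1],np.array(q["top"][a])[:,None],np.array(q["side"][b])[:,None]); X=(X[:3]/X[3]).ravel()
    print(a,X.round(1),(proj(X,*T[1:])-q["top"][a]).round(1),(proj(X,*S[1:])-q["side"][b]).round(1))
im,K,R,t=ld("side",2); x0,y0,x1,y1=215,215,270,290; c=im[y0:y1,x0:x1].astype(int)
m=((c.min(2)>165)|((c[...,0]-c[...,2])>50)).astype(np.uint8)
cs=max(cv2.findContours(m,0,1)[0],key=cv2.contourArea)[:,0]+[x0,y0]
print(cv2.minAreaRect(onplane(cs,K,R,t,23)[:,:2].astype(np.float32)))
E
```

```text
top {'ur': [146.6, 197.4], 'lr': [149.6, 211.4], 'ul': [137.1, 199.9], 'll': [131.6, 218.1]}
side {'ur': [255.6, 308.4], 'lr': [257.1, 326.9], 'ul': [239.4, 310.1], 'll': [239.1, 327.6]}
ur [545.9 246.  140.8] [[0.  0.5]] [[-0.7 -0.2]]
lr [509.6 236.7 141.9] [[-0.  -0.3]] [[0.4 0.1]]
((584.948974609375, 1.010284423828125), (72.36907958984375, 199.6491241455078), 8.395273208618164)
```

send_rows(
  motion=[
    {"tx": 0,"ty": 0,"tz": 0,"rx": 0.023,"ry": 0,"rz": -0.225,"gripper": 1},
    {"tx": 0.08,"ty": 0,"tz": 0,"rx": 0,"ry": 0,"rz": 0,"gripper": 1},
    {"tx": 0.08,"ty": 0,"tz": 0,"rx": 0,"ry": 0,"rz": 0,"gripper": 1},
    {"tx": 0.08,"ty": 0,"tz": 0,"rx": 0,"ry": 0,"rz": 0,"gripper": 1},
    {"tx": 0.08,"ty": 0,"tz": 0,"rx": 0,"ry": 0,"rz": 0,"gripper": 1},
    {"tx": 0.08,"ty": 0,"tz": 0,"rx": 0,"ry": 0,"rz": 0,"gripper": 1},
    {"tx": 0.08,"ty": 0,"tz": 0,"rx": 0,"ry": 0,"rz": 0,"gripper": 1},
    {"tx": 0,"ty": 0,"tz": 0,"rx": 0,"ry": 0,"rz": 0,"gripper": 1},
    {"tx": 0,"ty": 0,"tz": 0,"rx": 0,"ry": 0,"rz": 0,"gripper": 1},
  ],
)

```text
time_s: 12.42
ee_pos: [522.4, 233.2, 213.8]
ee_rot: [-179.1, 0.0, 105.0]
force: [0.1, -0.1, 0.1]
gripper_width: 0.7
gripper_force: 0.0
```

The two paddle estimates agree: the dial axis is at about (511, 311). The press point is (528, 243), and I'll descend there in small steps.

```bash
python3 -c "
from h import *
plan(528.4,243,160,105,3)"
```

```text
pos [522.4 233.2 213.8] rot [-1.7913e+02  3.0000e-02  1.0503e+02] F [ 0.1 -0.1  0.1] w 0.7 t 12.425
turn total [-0.0289  0.0009  0.001 ] shift/row [0.0053 0.0055 0.0358] x 3
```

send_rows(
  motion=[
    {"tx": 0.0053,"ty": 0.0055,"tz": 0.036,"rx": -0.029,"ry": 0,"rz": 0,"gripper": 1},
    {"tx": 0.0053,"ty": 0.0055,"tz": 0.036,"rx": 0,"ry": 0,"rz": 0,"gripper": 1},
    {"tx": 0.0053,"ty": 0.0055,"tz": 0.036,"rx": 0,"ry": 0,"rz": 0,"gripper": 1},
    {"tx": 0,"ty": 0,"tz": 0.015,"rx": 0,"ry": 0,"rz": 0,"gripper": 1},
    {"tx": 0,"ty": 0,"tz": 0.015,"rx": 0,"ry": 0,"rz": 0,"gripper": 1},
    {"tx": 0,"ty": 0,"tz": 0.015,"rx": 0,"ry": 0,"rz": 0,"gripper": 1},
    {"tx": 0,"ty": 0,"tz": 0.015,"rx": 0,"ry": 0,"rz": 0,"gripper": 1},
    {"tx": 0,"ty": 0,"tz": 0,"rx": 0,"ry": 0,"rz": 0,"gripper": 1},
    {"tx": 0,"ty": 0,"tz": 0,"rx": 0,"ry": 0,"rz": 0,"gripper": 1},
  ],
)

```text
time_s: 13.55
ee_pos: [529.7, 243.2, 132.2]
ee_rot: [179.7, 0.0, 105.0]
force: [0.7, -3.0, 4.0]
gripper_width: 0.6
gripper_force: 2.0
```

```bash
python3 -c "
from h import *
plan(528.4,243,95,105,4)
im=grab('side')[0]
cv2.imwrite('pics/f.png',cv2.resize(im[260:400,190:310],None,fx=4,fy=4,interpolation=2)[...,::-1])"
```

```text
pos [529.7 243.2 132.2] rot [179.71   0.   105.  ] F [ 0.7 -3.   4. ] w 0.6 t 13.55
turn total [ 0.0098  0.0001 -0.    ] shift/row [ 0.0001 -0.0007  0.0186] x 4
```

View pics/f.png

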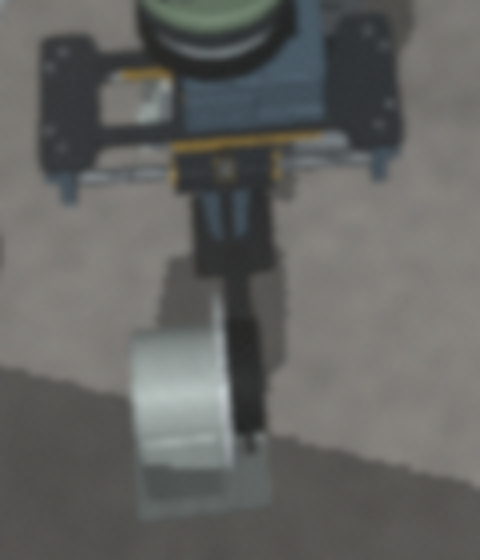

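The picture shows the fingertips centred on the paddle at about (235,240), pressing. The force is rising, so I'll continue down.

send_rows(
  motion=[
    {"tx": 0,"ty": 0,"tz": 0.012,"rx": 0,"ry": 0,"rz": 0,"gripper": 1},
    {"tx": 0,"ty": 0,"tz": 0.012,"rx": 0,"ry": 0,"rz": 0,"gripper": 1},
    {"tx": 0,"ty": 0,"tz": 0.012,"rx": 0,"ry": 0,"rz": 0,"gripper": 1},
    {"tx": 0,"ty": 0,"tz": 0.012,"rx": 0,"ry": 0,"rz": 0,"gripper": 1},
    {"tx": 0,"ty": 0,"tz": 0.012,"rx": 0,"ry": 0,"rz": 0,"gripper": 1},
    {"tx": 0,"ty": 0,"tz": 0.012,"rx": 0,"ry": 0,"rz": 0,"gripper": 1},
    {"tx": 0,"ty": 0,"tz": 0,"rx": 0,"ry": 0,"rz": 0,"gripper": 1},
    {"tx": 0,"ty": 0,"tz": 0,"rx": 0,"ry": 0,"rz": 0,"gripper": 1},
  ],
)

```text
time_s: 14.6
ee_pos: [529.6, 243.5, 96.0]
ee_rot: [179.7, 0.0, 105.0]
force: [1.1, -3.6, 6.1]
gripper_width: 0.6
gripper_force: 2.7
```

send_rows(
  motion=[
    {"tx": 0,"ty": 0,"tz": 0.006,"rx": 0,"ry": 0,"rz": 0,"gripper": 1},
    {"tx": 0,"ty": 0,"tz": 0.006,"rx": 0,"ry": 0,"rz": 0,"gripper": 1},
    {"tx": 0,"ty": 0,"tz": 0,"rx": 0,"ry": 0,"rz": 0,"gripper": 1},
    {"tx": 0,"ty": 0,"tz": 0,"rx": 0,"ry": 0,"rz": 0,"gripper": 1},
  ],
)

```text
time_s: 15.1
ee_pos: [529.8, 243.1, 90.3]
ee_rot: [179.7, 0.0, 105.0]
force: [0.2, -5.2, 7.5]
gripper_width: 0.4
gripper_force: 3.7
```

send_rows(
  motion=[
    {"tx": 0,"ty": 0,"tz": 0.004,"rx": 0,"ry": 0,"rz": 0,"gripper": 1},
    {"tx": 0,"ty": 0,"tz": 0.004,"rx": 0,"ry": 0,"rz": 0,"gripper": 1},
    {"tx": 0,"ty": 0,"tz": 0,"rx": 0,"ry": 0,"rz": 0,"gripper": 1},
    {"tx": 0,"ty": 0,"tz": 0,"rx": 0,"ry": 0,"rz": 0,"gripper": 1},
  ],
)

```text
time_s: 15.6
ee_pos: [529.8, 243.3, 86.1]
ee_rot: [179.7, 0.0, 105.0]
force: [1.2, -4.8, 5.4]
gripper_width: 0.5
gripper_force: 3.0
```

send_rows(
  motion=[
    {"tx": 0,"ty": 0,"tz": 0.004,"rx": 0,"ry": 0,"rz": 0,"gripper": 1},
    {"tx": 0,"ty": 0,"tz": 0.001,"rx": 0,"ry": 0,"rz": 0,"gripper": 1},
    {"tx": 0,"ty": 0,"tz": 0,"rx": 0,"ry": 0,"rz": 0,"gripper": 1},
    {"tx": 0,"ty": 0,"tz": 0,"rx": 0,"ry": 0,"rz": 0,"gripper": 1},
  ],
)

```text
time_s: 16.1
ee_pos: [529.8, 243.3, 84.2]
ee_rot: [179.7, 0.0, 105.0]
force: [-0.5, -4.5, 9.2]
gripper_width: -0.1
gripper_force: 4.8
```

```bash
python3 -c "
from h import *
im=grab('side')[0]
cv2.imwrite('pics/g.png',cv2.resize(im[260:400,190:310],None,fx=4,fy=4,interpolation=2)[...,::-1])"
```

```text
(no output)
```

View pics/g.png

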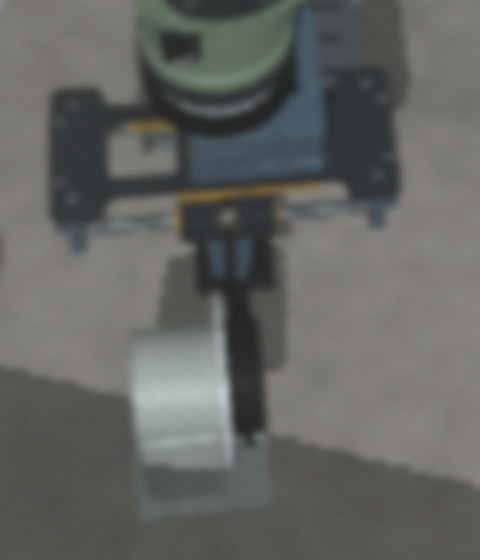

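The paddle is now about level beneath the fingertips, at about (235,285) in the crop. The force is rising ahead of the third click, so I'll step on slightly.

send_rows(
  motion=[
    {"tx": 0,"ty": 0,"tz": 0.002,"rx": 0,"ry": 0,"rz": 0,"gripper": 1},
    {"tx": 0,"ty": 0,"tz": 0,"rx": 0,"ry": 0,"rz": 0,"gripper": 1},
    {"tx": 0,"ty": 0,"tz": 0,"rx": 0,"ry": 0,"rz": 0,"gripper": 1},
  ],
)

```text
time_s: 16.52
ee_pos: [529.7, 243.4, 83.5]
ee_rot: [179.7, 0.0, 105.0]
force: [-0.2, -4.9, 10.6]
gripper_width: 0.5
gripper_force: 5.7
```

send_rows(
  motion=[
    {"tx": 0,"ty": 0,"tz": 0.001,"rx": 0,"ry": 0,"rz": 0,"gripper": 1},
    {"tx": 0,"ty": 0,"tz": 0,"rx": 0,"ry": 0,"rz": 0,"gripper": 1},
    {"tx": 0,"ty": 0,"tz": 0,"rx": 0,"ry": 0,"rz": 0,"gripper": 1},
  ],
)

```text
time_s: 16.9
ee_pos: [529.7, 243.4, 83.0]
ee_rot: [179.7, 0.0, 105.0]
force: [0.1, -4.7, 10.4]
gripper_width: 0.5
gripper_force: 5.7
```

send_rows(
  motion=[
    {"tx": 0,"ty": 0,"tz": 0.002,"rx": 0,"ry": 0,"rz": 0,"gripper": 1},
    {"tx": 0,"ty": 0,"tz": 0,"rx": 0,"ry": 0,"rz": 0,"gripper": 1},
    {"tx": 0,"ty": 0,"tz": 0,"rx": 0,"ry": 0,"rz": 0,"gripper": 1},
    {"tx": 0,"ty": 0,"tz": 0,"rx": 0,"ry": 0,"rz": 0,"gripper": 1},
  ],
)

```text
time_s: 17.4
ee_pos: [529.7, 243.4, 82.3]
ee_rot: [179.7, 0.0, 105.0]
force: [0.3, -4.4, 12.1]
gripper_width: 0.4
gripper_force: 6.7
```

send_rows(
  motion=[
    {"tx": 0,"ty": 0,"tz": 0.002,"rx": 0,"ry": 0,"rz": 0,"gripper": 1},
    {"tx": 0,"ty": 0,"tz": 0,"rx": 0,"ry": 0,"rz": 0,"gripper": 1},
    {"tx": 0,"ty": 0,"tz": 0,"rx": 0,"ry": 0,"rz": 0,"gripper": 1},
    {"tx": 0,"ty": 0,"tz": 0,"rx": 0,"ry": 0,"rz": 0,"gripper": 1},
  ],
)

```text
time_s: 17.9
ee_pos: [529.7, 243.5, 81.1]
ee_rot: [179.7, 0.0, 105.0]
force: [-1.5, -5.1, 11.3]
gripper_width: 0.2
gripper_force: 6.1
```

The force has passed its peak, and the geometry puts the dial at about 0.82. I'll hold here for more than 2 s.

send_rows(
  motion=[
    {"tx": 0,"ty": 0,"tz": 0,"rx": 0,"ry": 0,"rz": 0,"gripper": 1},
    {"tx": 0,"ty": 0,"tz": 0,"rx": 0,"ry": 0,"rz": 0,"gripper": 1},
    {"tx": 0,"ty": 0,"tz": 0,"rx": 0,"ry": 0,"rz": 0,"gripper": 1},
    {"tx": 0,"ty": 0,"tz": 0,"rx": 0,"ry": 0,"rz": 0,"gripper": 1},
    {"tx": 0,"ty": 0,"tz": 0,"rx": 0,"ry": 0,"rz": 0,"gripper": 1},
    {"tx": 0,"ty": 0,"tz": 0,"rx": 0,"ry": 0,"rz": 0,"gripper": 1},
    {"tx": 0,"ty": 0,"tz": 0,"rx": 0,"ry": 0,"rz": 0,"gripper": 1},
    {"tx": 0,"ty": 0,"tz": 0,"rx": 0,"ry": 0,"rz": 0,"gripper": 1},
    {"tx": 0,"ty": 0,"tz": 0,"rx": 0,"ry": 0,"rz": 0,"gripper": 1},
    {"tx": 0,"ty": 0,"tz": 0,"rx": 0,"ry": 0,"rz": 0,"gripper": 1},
    {"tx": 0,"ty": 0,"tz": 0,"rx": 0,"ry": 0,"rz": 0,"gripper": 1},
    {"tx": 0,"ty": 0,"tz": 0,"rx": 0,"ry": 0,"rz": 0,"gripper": 1},
  ],
)

```text
time_s: 19.4
ee_pos: [529.7, 243.5, 81.1]
ee_rot: [179.7, 0.0, 105.0]
force: [-1.0, -5.1, 10.9]
gripper_width: 0.4
gripper_force: 6.1
```

send_rows(
  motion=[
    {"tx": 0,"ty": 0,"tz": 0,"rx": 0,"ry": 0,"rz": 0,"gripper": 1},
    {"tx": 0,"ty": 0,"tz": 0,"rx": 0,"ry": 0,"rz": 0,"gripper": 1},
    {"tx": 0,"ty": 0,"tz": 0,"rx": 0,"ry": 0,"rz": 0,"gripper": 1},
    {"tx": 0,"ty": 0,"tz": 0,"rx": 0,"ry": 0,"rz": 0,"gripper": 1},
    {"tx": 0,"ty": 0,"tz": 0,"rx": 0,"ry": 0,"rz": 0,"gripper": 1},
    {"tx": 0,"ty": 0,"tz": 0,"rx": 0,"ry": 0,"rz": 0,"gripper": 1},
    {"tx": 0,"ty": 0,"tz": 0,"rx": 0,"ry": 0,"rz": 0,"gripper": 1},
    {"tx": 0,"ty": 0,"tz": 0,"rx": 0,"ry": 0,"rz": 0,"gripper": 1},
    {"tx": 0,"ty": 0,"tz": 0,"rx": 0,"ry": 0,"rz": 0,"gripper": 1},
    {"tx": 0,"ty": 0,"tz": 0,"rx": 0,"ry": 0,"rz": 0,"gripper": 1},
  ],
)

```text
time_s: 20.65
ee_pos: [529.7, 243.4, 81.1]
ee_rot: [179.7, 0.0, 105.0]
force: [-0.1, -4.5, 12.4]
gripper_width: 0.2
gripper_force: 6.1
```

```bash
python3 -c "
from h import *
plan(528,243,81,105,1)
print(env.job_done())"
```

```text
pos [529.7 243.4  81.1] rot [1.7971e+02 1.0000e-02 1.0503e+02] F [-0.1 -4.5 12.4] w 0.2 t 20.65
turn total [0.0096 0.0002 0.001 ] shift/row [ 0.0001 -0.0035  0.0002] x 1
the job is handed in; nothing more can be done
None
```

I handed the job in at 20.7 s with no verdict returned: the straightedge lies flush along the fence and released, and the gripper held the dial about 2.75 s at an estimated 0.82 rad (from fingertip height, not read directly), pressing with about 12 N.

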